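# Switch on the battery isolator with its key

### The job

The battery isolator is off and its key, the one with the long bar handle, stands in the aluminium key holder. Take that key, leaving the round-knobbed key in its place, push it straight down fully home in the isolator's slot, then turn it clockwise all the way round to the stop (on), let go and leave it standing in the slot.

Things in the scene. Friction and masses are not known exactly. Their poses are not given: they have to be found in the camera images.
- bar_key_mid (a point): Centre of the black bar handle (64 mm along x, 14 along y, 24 high) of the key to use; z up, alike after half a turn. Below it: thin neck; steel collar 48 mm across, its underside 29 mm below this point; flat steel blade 32 (x) by 10 mm, down to 57 mm, tip tapered. 90 g. It hangs by its collar in a loose cut-out of the fixed holder, a bench 200 x 80 mm, 60 high: lift it 35 mm straight up to clear.
- knob_key_mid (a point): Centre of the handle of the other key (loose, a bystander): a black round knob 42 mm across and 24 mm high, with the same collar and a round shank, hanging in the holder's other cut-out, 110 mm from the bar-handled key. To be left where it is.
- slot (a point): Centre of the slot's mouth, in the flat steel top of the rotor (grey drum 82 mm across on a fixed box 160 x 124 mm), 100 mm above the work surface. z up; x runs along the slot and turns with the rotor. Slot 36 x 14 mm, 36 deep, with a 6 mm 45 degree bevel. The key enters with its bar along the slot, either way round; home, its collar rests on the top, bar centre 29 mm above this point; play 0.13 rad each way.
- rotor (a joint): Turn of the rotor about the upright axis through the slot's centre, in rad: 0 at the off stop, growing clockwise seen from above, 1.047 (60 degrees) at the on stop. White pointer on the drum; on the lid a round stud marks off, a short bar marks on. It starts between 0 and 0.2, takes about 0.1 N m to turn and stays where it is left.
Things that resemble listed ones, but are neither listed nor needed, are in the scene too. What is shaped like the part that bears bar_key_mid but green is not meant. Of the things that look like the part that bears slot, take the one that is farthest to the robot's right at the start.

How it is judged:
On the way, in this order (a step that is already met when the one before it is completed fails the run):
1. the bar-handled key is fully home in the slot while the isolator is still off (horizontal distance between bar_key_mid and slot below 0.012 m and z of bar_key_mid in the frame of slot below 0.036 m and angle between the x axis of bar_key_mid and the x axis of slot, either way round below 0.26 rad and value of joint rotor below 0.6 rad), for 0.1 s.
2. the rotor is turned to the on stop with the key home (horizontal distance between bar_key_mid and slot below 0.012 m and z of bar_key_mid in the frame of slot below 0.036 m and angle between the x axis of bar_key_mid and the x axis of slot, either way round below 0.26 rad and value of joint rotor above 0.85 rad), for 0.2 s.
At the end, for the whole second after the job is handed in: The rotor is past 0.85 rad; the bar-handled key is upright within 10 degrees, its handle centre within 12 mm sideways of the slot's centre, under 36 mm above its mouth (29 when home) and along the slot within 15 degrees; the round-knobbed key is within 40 mm of where it stood (all of step 2 and angle between bar_key_mid's own z axis and vertical below 0.17 rad and distance of knob_key_mid from where it was at the start of the episode below 0.04 m); the robot touches nothing.
It fails at once if the round-knobbed key is taken out of its place (moved more than 40 mm) (distance of knob_key_mid from where it was at the start of the episode above 0.04 m).
It also fails if it takes over 43 s, if anything falls off the work surface, if the arm or the gripper's body presses on something with over 40 N, if the wrist force passes 120 N, or if a joint passes its speed limit or range.

### The arm

A 6-joint arm with a two-finger parallel gripper is mounted at the origin on the work surface. World frame = base frame: x ahead of the robot, y to its left, z up, the work surface at z = 0. Lengths are in m, angles in rad, forces in N, time in s.
With the tool pointing down it reaches from about 0.35 to 0.85 m from the base axis. Payload 8.1 kg.
Tool frame: the origin (TCP) lies at the very end of the fingers, on their centre line; the grasp point (between the pads) lies 19 mm behind it; x points along the fingers, y is the direction in which the jaws open and shut, and the axes are right-handed (so a half turn about x gives the same grasp; the last joint's range is limited). The gripper opens to 93 mm and grips with 3 to 60 N. Pads are 15 mm wide; open, the fingers measure 128 mm over their backs; the gripper's body (75 mm by 188 mm) begins 65 mm behind the grasp point.
Start: joints at [-1.335, 0.13, 1.488, -0, 1.523, -0.085], TCP at [0.189, -0.569, 0.219] pointing down, gripper open.
Joint ranges: [-2.96, 2.96], [-0.89, 2.26], [0.02, 2.5], [-1.34, 4.48], [0, 2.73], [-2.66, 2.66]. Speed limits (rad/s): [2.39, 2.39, 2.79, 3.14, 3.14, 3.14].

### API

Orientations are given as a rotation vector (axis times angle).
In Python, from plant import * gives the robot as it stands. The module is installed in compiled form; this text tells all that it offers.
- The arm moves only by the tool apply_moves, never from a script. Its argument "series" is a list of rows, each an object with "jaw": the gripper's target within -1 to 1 (shut at 1, half-way at 0, fully open at -1); "linear": the shift along the tool's x, y, z normalised to -1 to 1, where 1 is 0.6 m, a list of three; "roll": the turn about the tool's x normalised to -1 to 1, where 1 is 30 degrees. A call has 1 to 20 rows; each row is the pose to reach, as a shift and turn from the pose measured when the call began, along the tool's axes at that moment; what a row does not reach only later rows make up. A row lasts 1/8 s, in which the tool goes at most 62.5 mm and 10.7 degrees, less where a joint would pass 70% of its speed; a pose out of reach is approached as far as the arm can. A call with a number of a shift or a turn outside -1 to 1 is refused whole. A call with a gripper value outside its range is refused whole. The fingers move at their own pace and stop on an object; "force" is the grip in N (left out, the last holds). Time passes only in rows, so rows that repeat a pose let the fingers close. It gives the time, the measured TCP pose, the force and the opening at its end, in the units of the state.
- read_state(): the state, without advancing time (a new reading comes with each control period).
- read_camera(name): name is "side" or "top" or "wrist"; returns a dict with "pixels" (480x640x3 uint8, blue, green, red), "intrinsics" (3x3 intrinsics, pixels), "D" ([k1, k2, p1, p2, k3] as OpenCV has them; the pictures are not rectified), "rvec" (rotation vector, rad) and "tvec" (3), from world to camera coordinates, as OpenCV has them; the wrist camera has in their place "tool_from_camera" (4x4, takes a point from camera to tool coordinates, whose origin is the TCP and whose axes are the tool frame's). Camera axes: x right, y down, z forward; pixel columns grow to the right and rows downward; lengths in m; the calibration is good to about 2 mm. A picture is of the moment at which its call begins: read the wrist's pose just before it. There is no depth.
- close_job(): hands the job in, once; it reports no verdict.
The state is a dict: "t": time; "q": joint angles; "dq": joint speeds; "joint_torque": joint torques, N m; "tool_pos": TCP position; "orientation": TCP orientation; "force": force on the tool from outside, world axes, zero at the start; "wrist_torque": the same for the moment, N m; "opening": finger opening in m.
Only numpy, scipy, OpenCV 4.12 (cv2) and the standard library are available. Lean on these libraries where they do the work, as an engineer would, in place of code of your own. Each camera call takes 0.05 s, during which the arm holds its last target. There are 200 camera calls.

## Working session

There is one attempt and no reset: what is moved stays moved. The work goes in short steps, Python scripts to look and compute and a tool call to move; the robot and the scene stay as the last step left them, time stands still between calls to the robot, and variables do not carry over. Pictures are saved under pics/ and viewed, about 8 in all and at most 12, crops included, and the job is handed in when it is done.

Besides the shell and the picture viewer there is one more tool, called after "Request:" in YAML: its name, and indented under it one key for each argument. apply_moves: Moves the arm, as the interface text tells. Its arguments: {"type":"object","properties":{"series":{"type":"array"},"force":{"type":"number"}},"required":["series"]}

```bash
mkdir -p pics; cat > h.py <<'E'
from plant import *
import numpy as np, cv2
from scipy.spatial.transform import Rotation as R
def ext(c,s=None):
    if 'rvec' in c:
        Rm=cv2.Rodrigues(np.array(c['rvec'],float))[0]; t=np.array(c['tvec'],float).ravel()
        return Rm,t
    T=np.eye(4);T[:3,:3]=R.from_rotvec(s['orientation']).as_matrix();T[:3,3]=s['tool_pos']
    M=np.linalg.inv(T@np.array(c['tool_from_camera']));return M[:3,:3],M[:3,3]
def grab(n,f):
    s=read_state();c=read_camera(n);c['s']=s;cv2.imwrite('pics/'+f+'.png',c['pixels'])
    np.save('pics/'+f+'.npy',c,allow_pickle=True);return c
def load(f): return np.load('pics/'+f+'.npy',allow_pickle=True).item()
def px2w(c,uv,z):
    Rm,t=ext(c,c['s']);K=np.array(c['intrinsics'],float)
    p=cv2.undistortPoints(np.array(uv,float).reshape(-1,1,2),K,np.array(c['D'],float)).reshape(-1,2)
    d=np.c_[p,np.ones(len(p))]@Rm;o=-Rm.T@t
    return o+d*((np.asarray(z)-o[2])/d[:,2])[:,None]
def w2px(c,P):
    Rm,t=ext(c,c['s'])
    return cv2.projectPoints(np.array(P,float).reshape(-1,1,3),cv2.Rodrigues(Rm)[0],t,np.array(c['intrinsics'],float),np.array(c['D'],float))[0].reshape(-1,2)
E
python3 -c "
from h import *
for n in ['top','side','wrist']:
    c=grab(n,n+'0');print(n,-ext(c,c['s'])[0].T@ext(c,c['s'])[1])
s=read_state();print(s);print(c['tool_from_camera'])
print(R.from_rotvec(s['orientation']).as_matrix())
"
```

```text
top [0.3275447  0.02880097 0.74418584]
side [0.204538   0.58954181 0.70870399]
wrist [ 0.26654475 -0.54444501  0.38364611]
{'t': 0.15, 'q': array([-1.33538224e+00,  1.31003563e-01,  1.48898557e+00,  2.03051631e-05,
        1.52300295e+00, -8.54361273e-02]), 'dq': array([-5.42406572e-04, -2.07252957e-03, -2.77474967e-03,  5.44905277e-05,
       -1.50330050e-03,  3.11372478e-04]), 'joint_torque': array([ 5.59647233e-04, -5.60477328e+01, -4.92335272e+01,  7.69048627e-02,
        3.06036940e-02, -1.10308833e-04]), 'tool_pos': array([ 0.18913351, -0.56896726,  0.21784286]), 'orientation': array([ 2.04849443,  0.33294123, -2.04867003]), 'force': array([-0.37219978, -0.36399579,  0.00539052]), 'wrist_torque': array([ 0.00952162,  0.00554916, -0.00158501]), 'opening': 0.09272943318912241}
[[-7.21982712e-04 -2.86349467e-01  9.58124972e-01 -1.65944956e-01]
 [ 9.99999516e-01  4.34026652e-04  8.83251859e-04  9.52321564e-04]
 [-6.68770473e-04  9.58125145e-01  2.86349015e-01 -8.12443939e-02]
 [ 0.00000000e+00  0.00000000e+00  0.00000000e+00  1.00000000e+00]]
[[-3.06688859e-04  3.15372350e-01 -9.48967959e-01]
 [ 1.36556318e-03 -9.48966987e-01 -3.15372468e-01]
 [-9.99999021e-01 -1.39259692e-03 -1.39623265e-04]]
```

View pics/top0.png

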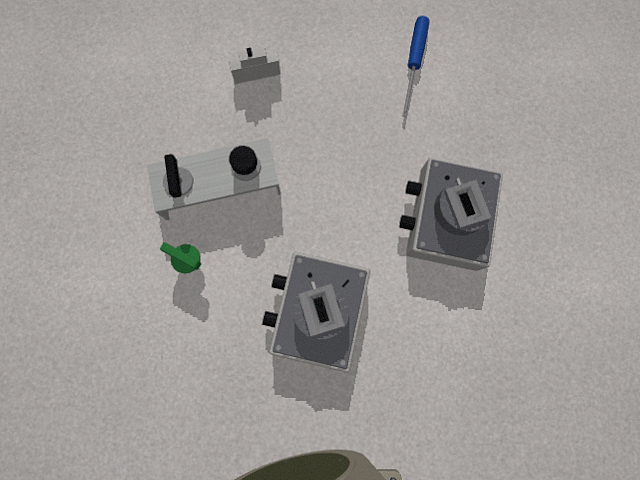

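View pics/side0.png

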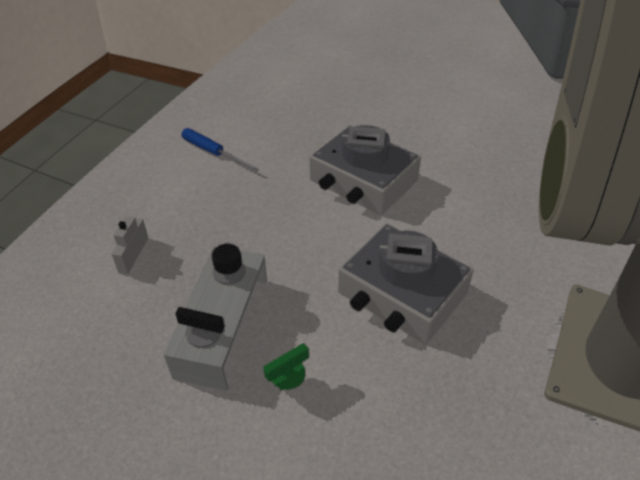

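The top view (robot at the bottom, its right on the image's right) shows these candidates:
- **Isolators:** (320,308) and (467,205). The one at (467,205) is farthest right.
- **Bar-handled keys:** black in the holder at (172,175), and a green one at (182,256), which is not meant.
- **Other key:** the round-knob key is at (243,160).

I'll check the positions and enlarge both targets.

```bash
python3 -c "
from h import *
c=load('top0');d=load('side0')
print('slots',px2w(c,[[467,204],[320,309]],[.1,.1]).round(3))
print('side ',px2w(d,[[367,138],[409,250]],[.1,.1]).round(3))
# bar key: z=0.06+0.029+collar?
print('bar ',px2w(c,[[172,160],[175,190]],[.1,.1]).round(3), 'side',px2w(d,[[200,320]],[.1]).round(3))
print('knob',px2w(c,[[243,160]],[.1]).round(3),px2w(d,[[227,258]],[.1]).round(3))
a=cv2.resize(c['pixels'][140:290,390:520],None,fx=3.9,fy=3.9,interpolation=2)[:580,:400]
b=cv2.resize(c['pixels'][130:280,140:270],None,fx=3.9,fy=3.9,interpolation=2)[:580,:400]
cv2.imwrite('pics/crop.png',np.hstack([b,a]))
"
```

```text
slots [[ 0.505 -0.202  0.1  ]
 [ 0.349  0.017  0.1  ]]
side  [[ 0.504 -0.199  0.1  ]
 [ 0.348  0.02   0.1  ]]
bar  [[0.571 0.242 0.1  ]
 [0.523 0.234 0.1  ]] side [[0.545 0.249 0.1  ]]
knob [[0.571 0.135 0.1  ]] [[0.57  0.143 0.1  ]]
```

View pics/crop.png

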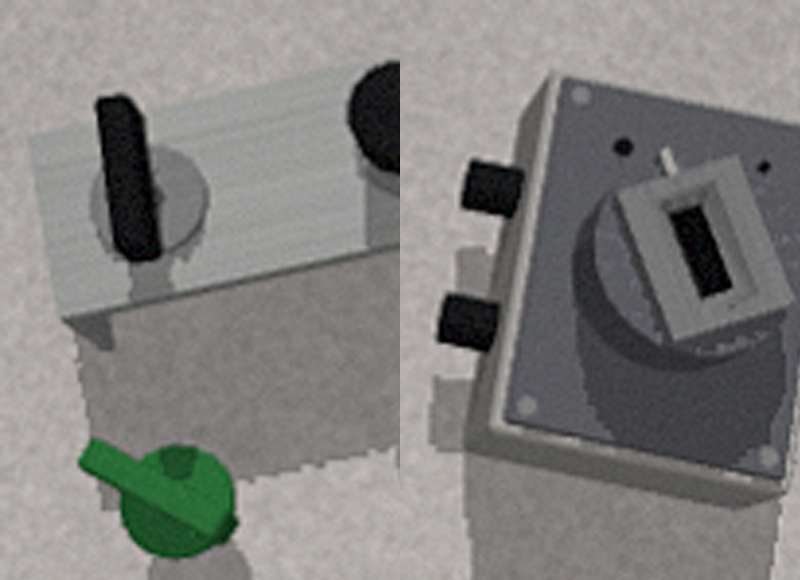

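The crop confirms both targets: the black bar key left in the holder, and the right isolator, with its pointer at the off stud. Top and side views agree within about 7 mm. I'll move the arm above the key now.

Request:
apply_moves:
  series:
    - {"jaw": -1,"linear": [0,-0.958,-0.917],"roll": 0.3}
    - {"jaw": -1,"linear": [0,-0.958,-0.917],"roll": 0.3}
    - {"jaw": -1,"linear": [0,-0.958,-0.917],"roll": 0.3}
    - {"jaw": -1,"linear": [0,-0.958,-0.917],"roll": 0.3}
    - {"jaw": -1,"linear": [0,-0.958,-0.917],"roll": 0.3}
    - {"jaw": -1,"linear": [0,-0.958,-0.917],"roll": 0.3}
    - {"jaw": -1,"linear": [0,-0.958,-0.917],"roll": 0.3}
    - {"jaw": -1,"linear": [0,-0.958,-0.917],"roll": 0.3}
    - {"jaw": -1,"linear": [0,-0.958,-0.917],"roll": 0.3}
    - {"jaw": -1,"linear": [0,-0.958,-0.917],"roll": 0.3}
    - {"jaw": -1,"linear": [0,-0.958,-0.917],"roll": 0.3}
    - {"jaw": -1,"linear": [0,-0.958,-0.917],"roll": 0.3}
    - {"jaw": -1,"linear": [0,-0.958,-0.917],"roll": 0.3}
    - {"jaw": -1,"linear": [0,-0.958,-0.917],"roll": 0.3}
    - {"jaw": -1,"linear": [0,-0.958,-0.917],"roll": 0.3}
    - {"jaw": -1,"linear": [0,-0.958,-0.917],"roll": 0.3}

```text
t: 2.15
tool_pos: [0.5298, 0.1489, 0.2188]
orientation: [2.137, 0.175, -2.138]
force: [-0.7, -0.3, -0.3]
opening: 0.0926
```

```bash
cat >> h.py <<'E'
def rel(P,yaw=None):
    s=read_state();M=R.from_rotvec(s['orientation']).as_matrix()
    y=np.arctan2(M[1,1],M[0,1]);print('t',s['t'],'tcp',s['tool_pos'].round(4),'yaw_y',y.round(3),'q6',s['q'][5].round(2),'F',s['force'].round(1),'open',round(s['opening'],4))
    print('linear',(M.T@(np.array(P)-s['tool_pos'])/.6).round(4),'roll',None if yaw is None else round(np.degrees(y-yaw)/30,4))
E
python3 -c "
from h import *
rel([.547,.24,.22],-1.405);c=grab('wrist','w1')
print(w2px(c,[[.547,.24,.09]]))"
```

```text
t 2.15 tcp [0.5298 0.1489 0.2188] yaw_y -1.408 q6 1.59 F [-0.7 -0.3 -0.3] open 0.0926
linear [-0.0019 -0.1452 -0.0529] roll -0.0065
[[203.27983377 190.30194707]]
```

View pics/w1.png

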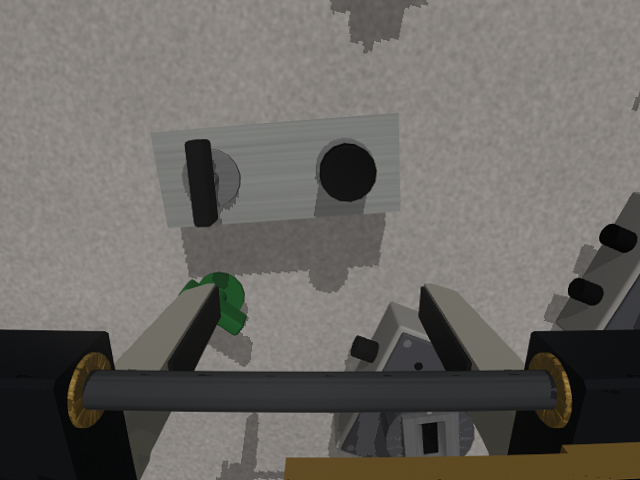

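Wrist view: the bar key runs from (197,140) to (205,226) and the knob is at (347,172). I'll fit the bar box's silhouette in all three views.

```bash
cat >> h.py <<'E'
from scipy.optimize import minimize
def boxmask(c,p,dims=(.064,.014,.024)):
    x,y,z,a=p;ca,sa=np.cos(a),np.sin(a)
    g=np.array([[i,j,k] for i in(-1,1) for j in(-1,1) for k in(-1,1)])*np.array(dims)/2
    P=np.c_[x+ca*g[:,0]-sa*g[:,1],y+sa*g[:,0]+ca*g[:,1],z+g[:,2]]
    m=np.zeros(c['pixels'].shape[:2],np.uint8)
    cv2.fillConvexPoly(m,np.round(cv2.convexHull(w2px(c,P).astype(np.float32))*16).astype(np.int32),1,shift=4);return m>0
def fitbar(views,p0,zfix=False):
    ms=[]
    for c,(u0,v0,u1,v1),th in views:
        m=np.zeros((480,640),bool);m[v0:v1,u0:u1]=(c['pixels'].max(2)<th)[v0:v1,u0:u1]
        n,l,st,_=cv2.connectedComponentsWithStats(m.astype(np.uint8));ms.append(l==1+st[1:,4].argmax())
    sc=np.array([.01,.01,.01,.2])
    f=lambda q:sum((boxmask(v[0],p0+q*sc)^m).sum()/m.sum() for v,m in zip(views,ms))
    r=min((minimize(f,np.random.default_rng(i).normal(0,.4,4),method='Nelder-Mead',options=dict(initial_simplex=np.random.default_rng(i).normal(0,.7,(5,4)))) for i in range(8)),key=lambda r:r.fun)
    return p0+r.x*sc,r.fun,[m.sum() for m in ms]
E
python3 -c "
from h import *
T=(load('top0'),(155,145,195,205),45);S=(load('side0'),(165,295,235,340),45);W=(load('w1'),(175,130,230,235),45)
p0=np.array([.547,.24,.09,.165])
for n,v in dict(all=[T,S,W],W=[W],TW=[T,W],TS=[T,S]).items(): print(n,*fitbar(v,p0))
"
```

```text
all [0.55115201 0.24273322 0.08356044 0.18659954] 0.8393768455565798 [np.int64(467), np.int64(749), np.int64(2138)]
W [0.54756843 0.25043885 0.05742132 0.19188672] 0.08699719363891488 [np.int64(2138)]
TW [0.55078753 0.24521181 0.07747834 0.23305715] 0.4206567005125966 [np.int64(467), np.int64(2138)]
TS [0.55165163 0.24322938 0.08623911 0.1792709 ] 0.7060406023162933 [np.int64(467), np.int64(749)]
```

```bash
python3 -c "
from h import *
rel([.550,.243,.14],-1.384)"
```

```text
t 2.2 tcp [0.5298 0.1489 0.2189] yaw_y -1.409 q6 1.59 F [ 0.  -0.5 -0.4] open 0.0933
linear [ 0.1317 -0.1492 -0.0585] roll -0.047
```

Request:
apply_moves:
  series:
    - {"jaw": -1,"linear": [0.04,-0.149,-0.0585],"roll": -0.047}
    - {"jaw": -1,"linear": [0.06,-0.149,-0.0585],"roll": -0.047}
    - {"jaw": -1,"linear": [0.131,-0.149,-0.0585],"roll": -0.047}
    - {"jaw": -1,"linear": [0.131,-0.149,-0.0585],"roll": -0.047}
    - {"jaw": -1,"linear": [0.131,-0.149,-0.0585],"roll": -0.047}

```text
t: 2.82
tool_pos: [0.5507, 0.2421, 0.142]
orientation: [2.126, 0.199, -2.123]
force: [1.0, -0.7, 1.0]
opening: 0.0934
```

```bash
python3 -c "
from h import *
rel([.550,.243,.14],-1.384);c=grab('wrist','w2')
for z in (.085,.089,.093):
  for dx in (-.032,.032):
    print(z,dx,w2px(c,[[.55+dx*np.cos(.187),.243+dx*np.sin(.187),z+.012]]))"
```

```text
t 2.825 tcp [0.5507 0.2421 0.142 ] yaw_y -1.385 q6 1.71 F [ 1.  -0.7  1. ] open 0.0934
linear [ 0.0034 -0.0016  0.0008] roll -0.0023
0.085 -0.032 [[316.10777103 320.40176592]]
0.085 0.032 [[315.75199048 216.09996827]]
0.089 -0.032 [[316.05183284 323.67682161]]
0.089 0.032 [[315.68420745 217.79305561]]
0.093 -0.032 [[315.99404548 327.06081091]]
0.093 0.032 [[315.61393819 219.54843631]]
```

View pics/w2.png

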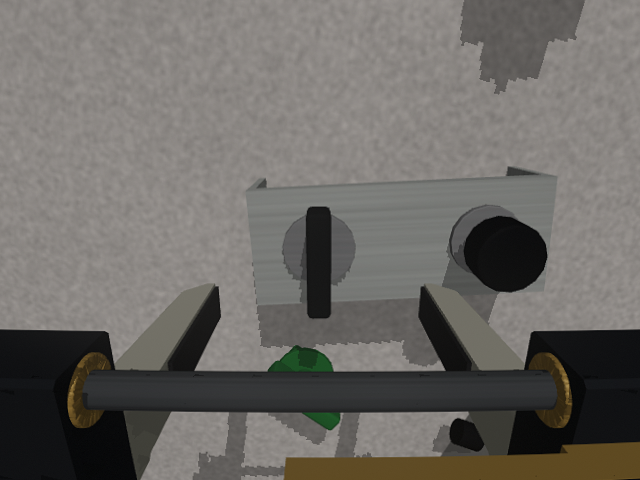

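The bar at (318,207)–(318,318) is centred between the jaws and aligned, and it matches the predicted ends within a few px. I'll descend and grip.

Request:
apply_moves:
  series:
    - {"jaw": -1,"linear": [0.06,0,0],"roll": 0}
    - {"jaw": -1,"linear": [0.11,0,0],"roll": 0}
    - {"jaw": -1,"linear": [0.11,0,0],"roll": 0}
    - {"jaw": 1,"linear": [0.11,0,0],"roll": 0}
    - {"jaw": 1,"linear": [0.11,0,0],"roll": 0}
    - {"jaw": 1,"linear": [0.11,0,0],"roll": 0}
    - {"jaw": 1,"linear": [0.11,0,0],"roll": 0}
    - {"jaw": 1,"linear": [0.11,0,0],"roll": 0}
    - {"jaw": 1,"linear": [0.11,0,0],"roll": 0}
    - {"jaw": 1,"linear": [0.11,0,0],"roll": 0}
  force: 40

```text
t: 4.12
tool_pos: [0.5514, 0.2425, 0.0767]
orientation: [2.128, 0.2, -2.122]
force: [0.5, -0.2, -0.1]
opening: 0.0278
```

Request:
apply_moves:
  series:
    - {"jaw": 1,"linear": [0,0,0],"roll": 0}
    - {"jaw": 1,"linear": [0,0,0],"roll": 0}
    - {"jaw": 1,"linear": [0,0,0],"roll": 0}

```text
t: 4.5
tool_pos: [0.5513, 0.2425, 0.0766]
orientation: [2.128, 0.2, -2.122]
force: [0.5, 0.2, 0.4]
opening: 0.0137
```

Request:
apply_moves:
  series:
    - {"jaw": 1,"linear": [-0.03,0,0],"roll": 0}
    - {"jaw": 1,"linear": [-0.08,0,0],"roll": 0}
    - {"jaw": 1,"linear": [-0.18,0,0],"roll": 0}
    - {"jaw": 1,"linear": [-0.22,0,0],"roll": 0}
    - {"jaw": 1,"linear": [-0.22,0,0],"roll": 0}

```text
t: 5.12
tool_pos: [0.5529, 0.2429, 0.2129]
orientation: [2.135, 0.201, -2.116]
force: [-0.0, 0.0, -1.1]
opening: 0.0138
```

```bash
python3 -c "
from h import *
c=load('top0')
# bevel/slot ends in crop: offset (390,140), scale 3.9, crop starts at x=400
f=lambda u,v:[390+(u-400)/3.9,140+v/3.9]
q=np.array([f(613,192),f(738,157),f(793,297),f(675,340)])
P=px2w(c,q,[.1]*4);print(P.round(4),P.mean(0))
d=(P[0]+P[1]-P[2]-P[3]);print('top-plate yaw',np.arctan2(d[1],d[0]))
Q=px2w(c,[f(663,195),f(712,183),f(752,288),f(700,305)],[.1]*4);print(Q.mean(0),np.linalg.norm(Q[0]-Q[3]));d=Q[0]+Q[1]-Q[2]-Q[3];print(np.arctan2(d[1],d[0]))
y=np.arctan2(d[1],d[0])
rel([.505,-.201,.209],y-np.pi/2)"
```

```text
[[ 0.5273 -0.1696  0.1   ]
 [ 0.5418 -0.2191  0.1   ]
 [ 0.4861 -0.2365  0.1   ]
 [ 0.469  -0.1902  0.1   ]] [ 0.50606089 -0.20387956  0.1       ]
top-plate yaw 0.321928687994488
[ 0.50743209 -0.20471704  0.1       ] 0.04501991697328517
0.2786299724187466
t 5.125 tcp [0.5529 0.2429 0.2129] yaw_y -1.385 q6 1.71 F [-0.   0.  -1.1] open 0.0138
linear [0.0027 0.7124 0.215 ] roll -0.1776
```

Request:
apply_moves:
  series:
    - {"jaw": 1,"linear": [0,0.06,0.02],"roll": -0.02}
    - {"jaw": 1,"linear": [0,0.15,0.048],"roll": -0.06}
    - {"jaw": 1,"linear": [0,0.25,0.08],"roll": -0.1}
    - {"jaw": 1,"linear": [0,0.35,0.112],"roll": -0.13}
    - {"jaw": 1,"linear": [0,0.45,0.144],"roll": -0.17}
    - {"jaw": 1,"linear": [0,0.54,0.173],"roll": -0.218}
    - {"jaw": 1,"linear": [0,0.605,0.1935],"roll": -0.218}
    - {"jaw": 1,"linear": [0,0.605,0.1935],"roll": -0.218}
    - {"jaw": 1,"linear": [0,0.605,0.1935],"roll": -0.218}

```text
t: 6.25
tool_pos: [0.5051, -0.1347, 0.2096]
orientation: [2.07, 0.315, -2.054]
force: [0.5, 0.5, -1.2]
opening: 0.0137
```

```bash
python3 -c "
from h import *
rel([.506,-.203,.213],-1.271);c=grab('wrist','w3')
print(w2px(c,[[.506,-.203,.1]]))"
```

```text
t 6.25 tcp [ 0.5051 -0.1347  0.2096] yaw_y -1.272 q6 0.91 F [ 0.5  0.5 -1.2] open 0.0137
linear [-0.0062  0.1092  0.0321] roll -0.0011
[[405.8262246  263.58638703]]
```

View pics/w3.png

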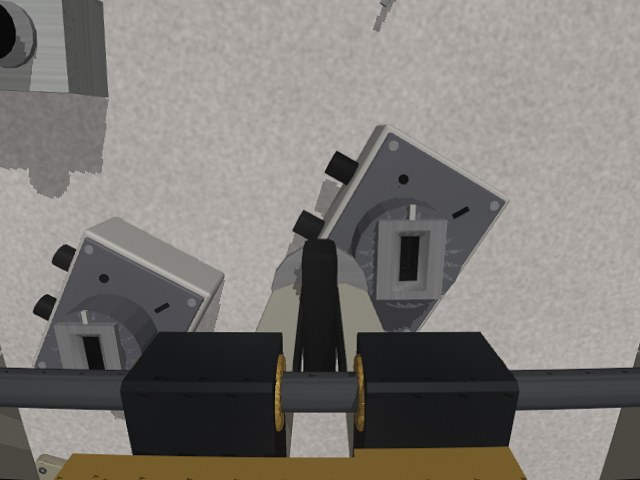

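The slot mouth shows at about (410,260), with the plate corners around (379,220), (446,219), (440,300) and (377,296). The pointer is still near the off stud. I'll enlarge it to get the corners.

```bash
python3 -c "
from h import *
c=load('w3');cv2.imwrite('pics/w3c.png',cv2.resize(c['pixels'][200:320,290:450],None,fx=5,fy=5,interpolation=2))"
```

```text
(no output)
```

View pics/w3c.png

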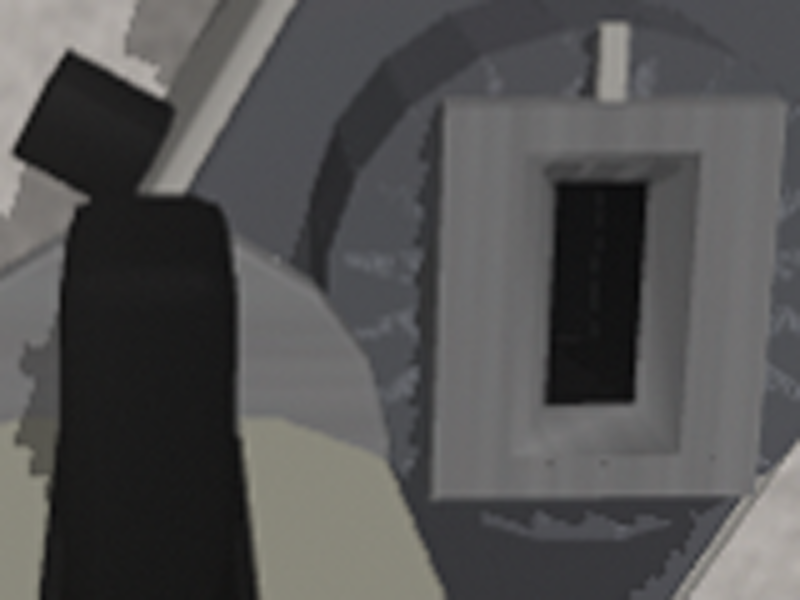

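```bash
python3 -c "
from h import *
c=load('w3');f=lambda L:[[290+u/5,200+v/5] for u,v in L]
for n,L,z in [('bevel',[(527,155),(703,153),(682,453),(513,453)],.1),('plate',[(442,100),(785,100),(752,497),(430,497)],.1),('inner',[(555,180),(650,180),(635,405),(545,405)],.094)]:
    P=px2w(c,f(L),[z]*4);m=P.mean(0);d=P[0]+P[1]-P[2]-P[3]
    print(n,m.round(4),'yaw',np.arctan2(d[1],d[0]).round(3),'size',np.linalg.norm(P[0]-P[3]).round(3),np.linalg.norm(P[1]-P[2]).round(3),np.linalg.norm(P[0]-P[1]).round(3),np.linalg.norm(P[2]-P[3]).round(3))
s=c['s'];M=R.from_rotvec(s['orientation']).as_matrix()
def tp(x,y,z): return w2px(c,[s['tool_pos']+M@np.array([x,y,z])])[0].round(1)
for zc in (-.008,-.0125,-.016):
  for a in (-.003,0,.003):
    print(zc,a,'low edge',tp(zc+.012,0,-.032-a),'top edge',tp(zc-.012,0,-.032-a))
W=(c,(296,245,345,330),45)
"
```

```text
bevel [ 0.5088 -0.2063  0.1   ] yaw 0.311 size 0.047 0.047 0.026 0.026
plate [ 0.509  -0.2056  0.1   ] yaw 0.312 size 0.063 0.063 0.05 0.05
inner [ 0.5087 -0.2061  0.094 ] yaw 0.312 size 0.036 0.036 0.014 0.014
-0.008 -0.003 low edge [316.8 242.1] top edge [316.5 260. ]
-0.008 0 low edge [316.8 235.7] top edge [316.5 252.8]
-0.008 0.003 low edge [316.8 229.3] top edge [316.5 245.5]
-0.0125 -0.003 low edge [316.8 245.1] top edge [316.4 263.9]
-0.0125 0 low edge [316.8 238.6] top edge [316.4 256.5]
-0.0125 0.003 low edge [316.7 232. ] top edge [316.4 249. ]
-0.016 -0.003 low edge [316.7 247.5] top edge [316.4 267.2]
-0.016 0 low edge [316.7 240.9] top edge [316.4 259.6]
-0.016 0.003 low edge [316.7 234.2] top edge [316.4 252. ]
```

Slot sizes check out (36×14 inner, 47×26 bevel). The slot is at about (0.5088, -0.2062), yaw 0.312. The gripped bar shows the same view bias, about 1.6 mm along the jaw axis, so I'll subtract it and aim the TCP at (0.5083, -0.2047).

```bash
python3 -c "
from h import *
rel([.5083,-.2047,.165],-1.259)"
```

```text
t 6.3 tcp [ 0.5054 -0.1343  0.2099] yaw_y -1.271 q6 0.91 F [-0.4  0.8 -0.5] open 0.0134
linear [0.0743 0.1138 0.0307] roll -0.0221
```

Request:
apply_moves:
  series:
    - {"jaw": 1,"linear": [0,0.06,0.016],"roll": -0.022}
    - {"jaw": 1,"linear": [0.02,0.114,0.0307],"roll": -0.022}
    - {"jaw": 1,"linear": [0.074,0.114,0.0307],"roll": -0.022}
    - {"jaw": 1,"linear": [0.074,0.114,0.0307],"roll": -0.022}
    - {"jaw": 1,"linear": [0.074,0.114,0.0307],"roll": -0.022}
    - {"jaw": 1,"linear": [0.074,0.114,0.0307],"roll": -0.022}

```text
t: 7.05
tool_pos: [0.5094, -0.2045, 0.1669]
orientation: [2.064, 0.327, -2.043]
force: [1.9, 0.2, -1.0]
opening: 0.0138
```

```bash
python3 -c "
from h import *
rel([.5083,-.2047,.125],-1.259);c=grab('wrist','w4');grab('side','s4')
a=c['pixels'][180:330,220:420];b=load('s4')['pixels'][90:210,300:430]
cv2.imwrite('pics/c4.png',np.hstack([cv2.resize(a,(533,400)),cv2.resize(b,(267,246)).repeat(1,0) if 0 else cv2.copyMakeBorder(cv2.resize(b,(267,246)),0,154,0,0,0)]))"
```

```text
t 7.05 tcp [ 0.5094 -0.2045  0.1669] yaw_y -1.258 q6 0.78 F [ 1.9  0.2 -1. ] open 0.0138
linear [ 0.0698 -0.0002  0.0026] roll 0.0024
```

View pics/c4.png

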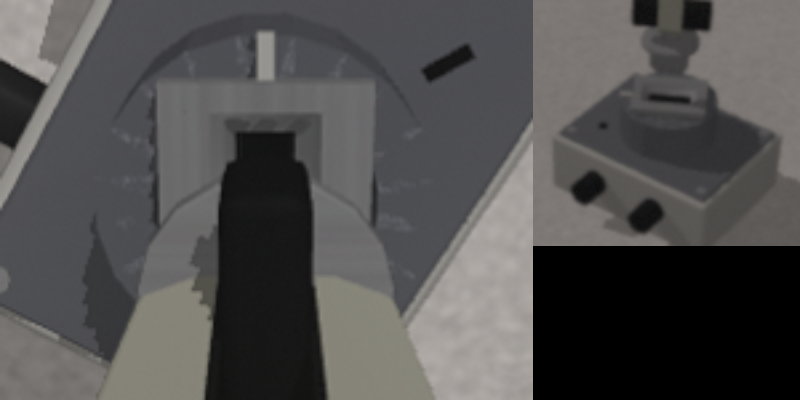

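The bar is aligned with the slot, centred at about column 266 against the pointer's 266, and the blade is above the mouth in the side view. Descending.

Request:
apply_moves:
  series:
    - {"jaw": 1,"linear": [0.015,0,0.0026],"roll": 0}
    - {"jaw": 1,"linear": [0.03,0,0.0026],"roll": 0}
    - {"jaw": 1,"linear": [0.045,0,0.0026],"roll": 0}
    - {"jaw": 1,"linear": [0.06,0,0.0026],"roll": 0}
    - {"jaw": 1,"linear": [0.07,0,0.0026],"roll": 0}
    - {"jaw": 1,"linear": [0.075,0,0.0026],"roll": 0}
    - {"jaw": 1,"linear": [0.075,0,0.0026],"roll": 0}

```text
t: 8.02
tool_pos: [0.508, -0.205, 0.1214]
orientation: [2.064, 0.327, -2.044]
force: [0.5, 0.5, -0.8]
opening: 0.0138
```

Request:
apply_moves:
  series:
    - {"jaw": 1,"linear": [0.005,0,0],"roll": 0}
    - {"jaw": 1,"linear": [0.009,0,0],"roll": 0}
    - {"jaw": 1,"linear": [0.011,0,0],"roll": 0}
    - {"jaw": 1,"linear": [0.011,0,0],"roll": 0}

```text
t: 8.52
tool_pos: [0.5086, -0.2051, 0.1166]
orientation: [2.065, 0.326, -2.043]
force: [-4.7, 2.7, 11.3]
opening: 0.0137
```

Collar contact shows at 0.1166, which is the predicted home height, with 11 N. Turning clockwise now.

Request:
apply_moves:
  series:
    - {"jaw": 1,"linear": [0.002,0,0],"roll": 0.15}
    - {"jaw": 1,"linear": [0.002,0,0],"roll": 0.3}
    - {"jaw": 1,"linear": [0.002,0,0],"roll": 0.45}
    - {"jaw": 1,"linear": [0.002,0,0],"roll": 0.6}
    - {"jaw": 1,"linear": [0.002,0,0],"roll": 0.75}
    - {"jaw": 1,"linear": [0.002,0,0],"roll": 0.9}
    - {"jaw": 1,"linear": [0.002,0,0],"roll": 0.9}

```text
t: 9.4
tool_pos: [0.5092, -0.2057, 0.1167]
orientation: [-2.149, 0.167, 2.124]
force: [-1.3, 0.4, 6.6]
opening: 0.0138
```

```bash
python3 -c "
from h import *
rel([.508,-.205,.116],-1.259-1.047);print(read_state()['wrist_torque'])"
```

```text
t 9.4 tcp [ 0.5092 -0.2057  0.1167] yaw_y -1.731 q6 1.25 F [-1.3  0.4  6.6] open 0.0138
linear [ 0.0011 -0.0008  0.0021] roll 1.099
[ 0.00540831  0.44603062 -0.02002764]
```

Request:
apply_moves:
  series:
    - {"jaw": 1,"linear": [0.001,0,0.002],"roll": 0.15}
    - {"jaw": 1,"linear": [0.001,0,0.002],"roll": 0.3}
    - {"jaw": 1,"linear": [0.001,0,0.002],"roll": 0.45}
    - {"jaw": 1,"linear": [0.001,0,0.002],"roll": 0.6}
    - {"jaw": 1,"linear": [0.001,0,0.002],"roll": 0.75}
    - {"jaw": 1,"linear": [0.001,0,0.002],"roll": 0.85}
    - {"jaw": 1,"linear": [0.001,0,0.002],"roll": 0.85}

```text
t: 10.28
tool_pos: [0.5086, -0.2059, 0.1168]
orientation: [-1.886, 0.579, 1.863]
force: [0.6, -0.7, 2.6]
opening: 0.0136
```

```bash
python3 -c "
from h import *
rel([.508,-.205,.116],-1.259-1.047);print(read_state()['wrist_torque'])"
```

```text
t 10.275 tcp [ 0.5086 -0.2059  0.1168] yaw_y -2.175 q6 1.69 F [ 0.6 -0.7  2.6] open 0.0136
linear [ 0.0013 -0.0007  0.0017] roll 0.2498
[-0.13683778  0.06814675 -0.0275173 ]
```

Request:
apply_moves:
  series:
    - {"jaw": 1,"linear": [0.001,0,0],"roll": 0.07}
    - {"jaw": 1,"linear": [0.001,0,0],"roll": 0.14}
    - {"jaw": 1,"linear": [0.001,0,0],"roll": 0.2}
    - {"jaw": 1,"linear": [0.001,0,0],"roll": 0.2}

```text
t: 10.78
tool_pos: [0.5085, -0.2061, 0.1167]
orientation: [-1.819, 0.665, 1.796]
force: [-2.2, 0.1, 5.9]
opening: 0.0138
```

```bash
python3 -c "
from h import *
rel([.508,-.205,.116],-1.259-1.047);print(read_state()['wrist_torque'])"
```

```text
t 10.775 tcp [ 0.5085 -0.2061  0.1167] yaw_y -2.281 q6 1.8 F [-2.2  0.1  5.9] open 0.0138
linear [ 0.0012 -0.0008  0.0019] roll 0.0481
[-0.03301035  0.53040651  0.02951192]
```

Request:
apply_moves:
  series:
    - {"jaw": 1,"linear": [0.001,0,0],"roll": 0.06}
    - {"jaw": 1,"linear": [0.001,0,0],"roll": 0.12}
    - {"jaw": 1,"linear": [0.001,0,0],"roll": 0.18}
    - {"jaw": 1,"linear": [0.001,0,0],"roll": 0.22}
    - {"jaw": 1,"linear": [0.001,0,0],"roll": 0.22}

```text
t: 11.4
tool_pos: [0.5084, -0.2063, 0.1167]
orientation: [-1.742, 0.753, 1.721]
force: [-2.7, 0.2, 7.0]
opening: 0.0134
```

```bash
python3 -c "
from h import *
rel([.508,-.205,.116],-1.259-1.047);print(read_state()['wrist_torque']);c=grab('wrist','w5');grab('side','s5')
a=c['pixels'][180:330,220:420];b=load('s5')['pixels'][90:210,300:430]
t=grab('top','t5')['pixels'][140:290,390:520]
cv2.imwrite('pics/c5.png',np.hstack([cv2.resize(a,(533,400)),np.vstack([cv2.resize(b,(267,200)),cv2.resize(t,(267,200))])]))"
```

```text
t 11.4 tcp [ 0.5084 -0.2063  0.1167] yaw_y -2.397 q6 1.91 F [-2.7  0.2  7. ] open 0.0134
linear [ 0.0012 -0.0009  0.0021] roll -0.1733
[0.05224149 0.71395945 0.04001918]
```

View pics/c5.png

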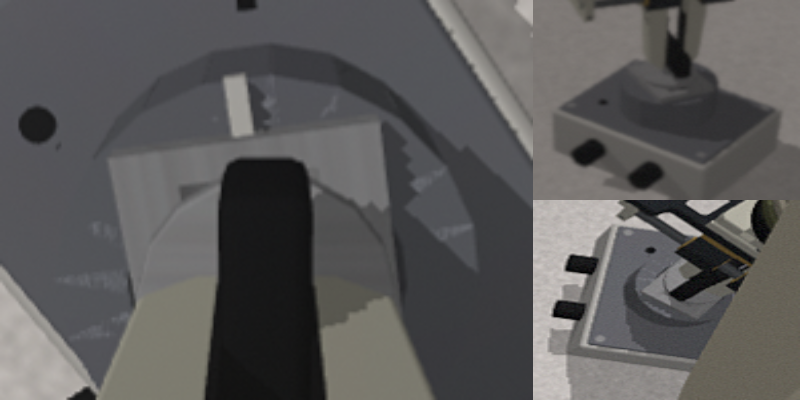

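The pointer at (238,105) is nearly in line with the on mark at (246,5), and the rotor lags the key by the play. I'll push a little further to feel the stop.

Request:
apply_moves:
  series:
    - {"jaw": 1,"linear": [0.001,0,0],"roll": 0.05}
    - {"jaw": 1,"linear": [0.001,0,0],"roll": 0.1}
    - {"jaw": 1,"linear": [0.001,0,0],"roll": 0.14}
    - {"jaw": 1,"linear": [0.001,0,0],"roll": 0.14}
    - {"jaw": 1,"linear": [0.001,0,0],"roll": 0.14}

```text
t: 12.18
tool_pos: [0.5084, -0.2064, 0.1168]
orientation: [-1.693, 0.806, 1.672]
force: [-2.3, -0.0, 6.6]
opening: 0.0133
```

```bash
python3 -c "
from h import *
rel([.508,-.205,.116],-1.259-1.047);print(read_state()['wrist_torque'])"
```

```text
t 12.175 tcp [ 0.5084 -0.2064  0.1168] yaw_y -2.47 q6 1.98 F [-2.3 -0.   6.6] open 0.0133
linear [ 0.0012 -0.0009  0.0023] roll -0.3128
[0.03067662 0.66791824 0.34589701]
```

Torque rose to 0.35 N m against 0.04 before, so the rotor is at the stop. I'll relax slightly, release and retreat.

Request:
apply_moves:
  series:
    - {"jaw": 1,"linear": [-0.001,0,0],"roll": -0.05}
    - {"jaw": 1,"linear": [-0.001,0,0],"roll": -0.05}
    - {"jaw": 0,"linear": [-0.001,0,0],"roll": -0.05}
    - {"jaw": 0,"linear": [-0.001,0,0],"roll": -0.05}
    - {"jaw": 0,"linear": [-0.001,0,0],"roll": -0.05}
    - {"jaw": 0,"linear": [-0.001,0,0],"roll": -0.05}
    - {"jaw": 0,"linear": [-0.001,0,0],"roll": -0.05}
    - {"jaw": 0,"linear": [-0.001,0,0],"roll": -0.05}

```text
t: 13.18
tool_pos: [0.5084, -0.2064, 0.1173]
orientation: [-1.711, 0.788, 1.689]
force: [-0.5, -0.0, 0.2]
opening: 0.0465
```

Request:
apply_moves:
  series:
    - {"jaw": 0,"linear": [-0.04,0,0],"roll": 0}
    - {"jaw": 0,"linear": [-0.1,0,0],"roll": 0}
    - {"jaw": 0,"linear": [-0.18,0,0],"roll": 0}
    - {"jaw": 0,"linear": [-0.25,0,0],"roll": 0}
    - {"jaw": 0,"linear": [-0.25,0,0],"roll": 0}
    - {"jaw": 0,"linear": [-0.25,0,0],"roll": 0}

```text
t: 13.92
tool_pos: [0.5063, -0.2064, 0.2667]
orientation: [-1.711, 0.788, 1.69]
force: [-0.3, 0.5, -1.6]
opening: 0.0464
```

```bash
python3 -c "
from h import *
rel([.508,-.205,.116],-1.259-1.047);c=grab('wrist','w6');s=grab('side','s6');t=grab('top','t6')
a=c['pixels'][100:400,120:520];b=s['pixels'][90:210,300:430]
k=t['pixels'][130:280,140:270]
cv2.imwrite('pics/c6.png',np.hstack([cv2.resize(a,(533,400)),np.vstack([cv2.resize(b,(267,200)),cv2.resize(k,(267,200))])]))"
```

```text
t 13.925 tcp [ 0.5063 -0.2064  0.2667] yaw_y -2.444 q6 1.96 F [-0.3  0.5 -1.6] open 0.0464
linear [ 0.2512 -0.0011  0.0019] roll -0.2629
```

View pics/c6.png

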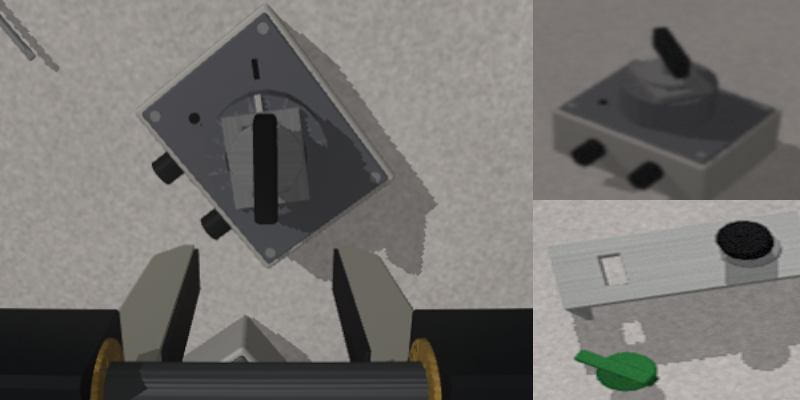

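The key stands upright in the slot, the pointer at (258,103) lines up with the on bar at (255,68), the knob key is in place and the gripper is clear. Handing in.

```bash
python3 -c "
from plant import *
print(close_job())"
```

```text
the job is handed in; nothing more can be done
None
```

I moved the black bar key from the holder to the right-hand isolator, pushed it home and turned it clockwise to the stop. I then let go, backed off 150 mm and handed in at about 14 s. No verdict was reported.

- **Home:** the collar met the rotor top at the predicted height, with 11 N.
- **On stop:** the turning torque rose from 0.04 to 0.35 N m at the end of the turn.
- **Last pictures:** they show the key upright in the slot, the pointer lined up with the on bar, the round-knobbed key in its place and the gripper clear.
- **Disagreements:**
  - The wrist camera was off by about 1.6 mm sideways; I corrected for it before inserting the key.
  - The bar fit using the fixed cameras was poor, so I relied on the close-up view.
  - The bar stands a few degrees off the slot's line, about its 0.13 rad play and within the 15 degrees allowed.

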